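Pack up a bar and hold it on the sprung stop for clamping

ROBOT

A 6-joint arm with a two-finger parallel gripper is mounted at the origin on the work surface. World frame = base frame: x ahead of the robot, y to its left, z up, the work surface at z = 0. Lengths are in m, angles in rad, forces in N, time in s.
With the tool pointing down it reaches from about 0.35 to 0.775 m from the base axis. Payload 7.3 kg.
Tool frame: the origin (TCP) lies between the finger pads; the fingertips stand 14 mm ahead of it and the grasp point (between the pads) lies 5 mm behind it; z points along the fingers, y is the line along which they close (so a half turn about z gives the same grasp; the last joint's range is limited). The gripper opens to 92 mm and grips with 3 to 60 N. Pads are 19 mm wide; open, the fingers measure 130 mm over their backs; the gripper's body (75 mm by 190 mm) begins 47 mm behind the grasp point.
Start: joints at [-1.377, 0.342, 1.524, -0, 1.275, -0.146], TCP at [0.175, -0.495, 0.241] pointing down, gripper open.
Joint ranges: [-2.53, 2.53], [-0.77, 2.02], [0.04, 2.7], [-1, 4.14], [0.28, 2.66], [-3.11, 3.11]. Speed limits (rad/s): [2.57, 2.57, 3.14, 3.14, 3.14, 3.14].

INTERFACE

Orientations are given as [roll, pitch, yaw] about the fixed x, y, z axes, in that order (R = Rz(yaw) Ry(pitch) Rx(roll)).
In Python, from cell import robot, eyes gives the robot as it stands. The module is installed in compiled form; this text tells all that it offers.
- The arm moves only by the shell command python3 -m handwheel 'ROWS' [FORCE]. ROWS is JSON, one flat list of numbers, 5 for each row, row after row: the shift along the world's x, y, z in mm, then the turn about the world's z in rad, then the opening, from 0 (shut) to 1 (fully open). In form: [x, y, z, spin, jaw, x, y, z, spin, jaw, ...]. A call has 1 to 8 rows; each row shifts and turns the commanded pose from where the row before left it; what a row does not reach is not made up. A row lasts 1/10 s, in which the tool goes at most 50 mm and 8.59 degrees, less where a joint would pass 70% of its speed; a pose out of reach is approached as far as the arm can. A call with a gripper value outside its range is refused whole. The fingers move at their own pace and stop on an object; FORCE is the grip in N (left out, the last holds). Time passes only in rows, so rows that do not move let the fingers close. It gives the time, the measured TCP pose, the force, the opening and the grip force at its end, in the units of the state.
- robot.observe(): the state, without advancing time (a new reading comes with each control period).
- eyes.read_camera(name): name is "side" or "top" or "wrist"; returns (picture, depth): 480x640x3 uint8, blue, green, red; 480x640 float32, m along the optical axis (not along the pixel's ray), 0 where there is no reading.
- eyes.calibration(name): a dict with "fx", "fy", "cx", "cy" (pixels), "world_to_cam" (4x4, takes a point from world to camera coordinates). Camera axes: x right, y down, z forward; pixel columns grow to the right and rows downward; lengths in m; the calibration is good to about 2 mm. A picture is of the moment at which its call begins: read the wrist's pose just before it. calibration takes no time and is no camera call; for the wrist camera it gives the pose at the moment of the call.
- robot.hand_in(): hands the job in; it is judged then, once.
The state is a dict: "time": time; "qpos": joint angles; "qvel": joint speeds; "joint_efforts": joint torques, N m; "tool_pos": TCP position; "tool_rot": TCP orientation; "contact_force": force on the tool from outside, world axes, zero at the start; "torque": the same for the moment, N m; "opening": finger opening in m; "grip_force": force on a finger pad.
Only numpy, scipy, OpenCV 4.12 (cv2) and the standard library are available. Lean on these libraries where they do the work, as an engineer would, in place of code of your own. Each camera call takes 0.05 s, during which the arm holds its last target. There are 200 camera calls.

TASK

Lay the loose long riser slat crosswise on the fixture's two rails, under the outer half of where the bar will go (the half away from the stop), parallel to the riser already lying there. Then lay the aluminium bar across both risers, pointing square at the middle of the sprung pad, and push its end against the pad until the pad is about half way in (it must never hit its end stop). Finish while still holding the bar there with that steady push, lying flat on both risers, so that a colleague can clamp it; leave the riser already in place and everything else where it is.

Things in the scene. Friction and masses are not known exactly. Their poses are not given: they have to be found in the camera images.
- fixture: fixed dark steel base plate 260 (x) x 150 (y) x 15 mm; origin: centre of its underside, which lies on the table; x axis points to the stop. Two steel rails along x (12 wide x 12 high, x -90 to +70 mm) at y = -45 and +45 mm, tops 27 mm above the table. Grey stop block across it at x = 105 to 127 mm, 110 wide, top 73 mm up, with the sprung pad in front
- pad (a joint): travel of the sprung steel pad on the stop (m): 0 out and free, 0.012 fully in on its end stop; it slides along the fixture's x axis; spring 1.5 N per mm, no preload, so half way is 6 mm and 9 N
- pad_face (a point): centre of the pad's flat face that looks along the fixture's -x; pad 44 wide x 26 high x 8 mm thick; with the pad free it lies at x = 75, y = 0, z = 52 mm in the fixture's frame, and it moves with the pad
- riser_set: steel slat (parallel) 130 x 18 x 14 mm, loose, already lying across both rails near the stop, 35 to 52 mm from the fixture's origin along x; origin at the centre of its underside, x along its length
- riser: the loose long steel slat, 130 (x) x 18 x 14 mm high, 0.22 kg, flat on the table left or right of the fixture; origin: centre of its underside. Its place is across the rails, centred between them, middle at about x = -45 mm in the fixture's frame (25 to 65 mm from the origin, away from the stop), underside 27 mm above the table
- bar: aluminium bar 150 (x) x 30 x 22 mm high, four dark screw holes in its top, 0.2 to 0.35 kg, flat on the table on the other side of the fixture; either end may face the pad; origin: centre of its underside. On the risers its underside is 41 mm above the table, its mid-height level with the middle of the pad
- short_slat: bystander: steel slat only 80 mm long (x) x 18 x 14 mm, too short to span the rails, nearer the robot; origin at the centre of its underside
- loupe: bystander: aluminium loupe, 42 mm in diameter, 40 mm high, upright, nearer the robot; origin at the centre of its underside
- v_block: bystander: dark steel V-block 60 x 50 x 42 mm, beyond the fixture; origin at the centre of its underside
- caliper: bystander: caliper lying flat, 220 mm long (x), 12 mm high, beyond the fixture; origin at table height under its middle
- driver: bystander: screwdriver with a black handle lying at the left of the table, about 0.2 m long (x), origin under its middle
- strap_clamp: bystander: steel strap 90 x 28 x 12 mm with an upright stud, 42 mm high in all, at the far right of the table; origin at the centre of its underside
There are look-alikes about, which are no part of the job. Leave any black or pink look-alike of the riser alone.

How it is judged:
By the outcome, as a careful person would: the job done as asked, in the order asked, and still so for the second after the job is handed in, while the arm keeps its last pose, push and grip.
It also fails if it takes over 59 s, if anything falls off the work surface, if the arm or the gripper's body presses on something with over 40 N, if the wrist force passes 120 N, or if a joint passes its speed limit or range.

## Working session

There is one attempt and no reset: what is moved stays moved. The work goes in short steps, Python scripts to look and compute and a shell command to move; the robot and the scene stay as the last step left them, time stands still between calls to the robot, and variables do not carry over. Pictures are saved under pics/ and viewed, at most 13 in all, crops included, and the job is handed in when it is done.

```bash
mkdir -p pics
python3 - <<'E'
from cell import robot, eyes
import cv2, numpy as np
s=robot.observe(); print({k:np.round(v,3).tolist() for k,v in s.items()})
for n in ("top","side"):
    p,d=eyes.read_camera(n); cv2.imwrite(f"pics/{n}0.png",p); np.savez(f"{n}0.npz",p=p,d=d)
    c=eyes.calibration(n); print(n,c["fx"],c["cx"],c["cy"],np.round(c["world_to_cam"],3).tolist())
E
```

```text
{'time': 0.0, 'qpos': [-1.377, 0.343, 1.525, 0.0, 1.275, -0.146], 'qvel': [0.0, -0.0, -0.001, -0.001, -0.001, 0.001], 'joint_efforts': [0.0, -43.123, -24.422, 0.072, 0.056, -0.0], 'tool_pos': [0.175, -0.495, 0.24], 'tool_rot': [-3.14, -0.0, 0.34], 'contact_force': [-0.192, 0.893, 0.494], 'torque': [0.045, 0.015, -0.005], 'grip_force': 0.0, 'opening': 0.092}
top 529.9155817814636 322.20881450110033 243.33504268496415 [[-0.021, -1.0, 0.003, 0.012], [-0.977, 0.019, -0.214, 0.503], [0.214, -0.008, -0.977, 1.23], [0.0, 0.0, 0.0, 1.0]]
side 529.5664824243885 320.133599381322 246.17047702070687 [[1.0, -0.024, 0.009, -0.496], [-0.013, -0.766, -0.643, 0.055], [0.022, 0.643, -0.766, 1.162], [0.0, 0.0, 0.0, 1.0]]
```

View pics/top0.png

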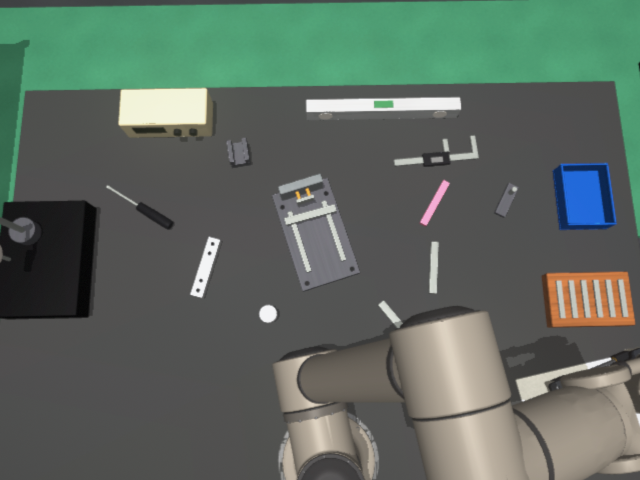

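View pics/side0.png

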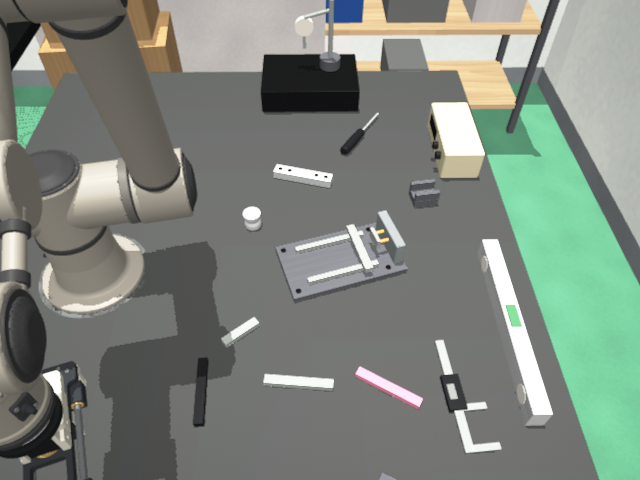

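The top view shows the fixture at about (315,234) with its stop toward the top, the riser at (434,267) and the bar at (206,267). The short slat is at (390,313) and the pink decoy at (435,202). The side view agrees, and shows a black decoy at (201,390).

```bash
cat > h.py <<'E'
import numpy as np, cv2
def onplane(c,uv,z):
    uv=np.atleast_2d(np.asarray(uv,float)); T=np.array(c["world_to_cam"]); R,t=T[:3,:3],T[:3,3]
    o=-R.T@t; r=np.c_[(uv[:,0]-c["cx"])/c["fx"],(uv[:,1]-c["cy"])/c["fy"],np.ones(len(uv))]@R
    return (o+r*((z-o[2])/r[:,2])[:,None])[:,:2]*1000
def proj(c,P):
    T=np.array(c["world_to_cam"]); q=np.atleast_2d(P)@T[:3,:3].T+T[:3,3]
    return np.c_[q[:,0]/q[:,2]*c["fx"]+c["cx"],q[:,1]/q[:,2]*c["fy"]+c["cy"]]
def rects(c,mask,z,amin=60):
    out=[]
    for k in cv2.findContours(mask.astype(np.uint8),cv2.RETR_EXTERNAL,cv2.CHAIN_APPROX_NONE)[0]:
        if cv2.contourArea(k)<amin: continue
        (x,y),(w,h),a=cv2.minAreaRect(onplane(c,k[:,0],z).astype(np.float32))
        if w<h: w,h,a=h,w,a+90
        out.append((k[:,0].mean(0).round(),round(x,1),round(y,1),round(w,1),round(h,1),round((a+90)%180-90,1)))
    return out
E
python3 - <<'E'
from cell import eyes
from h import *
for n,roi in (("top",(180,140,460,340)),("side",(220,150,420,400))):
    p=np.load(n+"0.npz")["p"]; c=eyes.calibration(n)
    g=p.max(2).astype(int); sat=g-p.min(2)
    m=np.zeros(g.shape,bool); x0,y0,x1,y1=roi; m[y0:y1,x0:x1]=True
    print(n,"light")
    for t,z in ((140,.014),(140,.022),(140,.027),(140,.041)):
        print(z)
        for r in rects(c,m&(g>t)&(sat<50),z): print(*r)
    q=p[y0:y1,x0:x1]
    for r in [(x,y) for x,y in (((315,240),(270,250),(325,180)) if n=="top" else ((330,275),(300,330),(395,238)))]: print(r,p[r[1],r[0]])
p=cv2.imread("pics/top0.png")[160:300,190:450]; s=cv2.imread("pics/side0.png")[160:400,220:420]
a=cv2.resize(p,None,fx=3,fy=3,interpolation=2)
cv2.imwrite("pics/c1.png",a[:, :600])
E
```

```text
top light
0.014
[435. 330.] 298.0 -259.9 132.9 55.1 88.8
[268. 313.] 339.7 138.4 41.6 40.7 44.5
[390. 314.] 333.6 -159.1 70.5 18.6 37.8
[433. 267.] 446.8 -272.5 127.2 19.2 -5.9
[205. 267.] 459.0 293.7 151.8 31.9 -15.9
[301. 247.] 503.2 55.9 126.7 13.8 16.8
[335. 237.] 528.1 -31.5 123.3 13.6 16.6
[310. 213.] 596.2 33.6 134.2 34.9 -75.1
[300. 183.] 670.3 55.2 112.2 20.1 -73.1
[408. 161.] 726.1 -225.3 73.8 15.9 -85.6
0.022
[435. 330.] 297.6 -258.3 132.1 54.7 88.8
[268. 313.] 339.0 137.6 41.4 40.5 44.5
[390. 314.] 332.9 -158.0 70.0 18.5 37.8
[433. 267.] 445.4 -270.7 126.4 19.0 -5.9
[205. 267.] 457.6 292.0 150.9 31.7 -15.9
[301. 247.] 501.5 55.7 126.0 13.7 16.8
[335. 237.] 526.3 -31.3 122.6 13.5 16.6
[310. 213.] 593.9 33.5 133.4 34.7 -75.1
[300. 183.] 667.6 54.9 111.5 20.0 -73.1
[408. 161.] 723.0 -223.8 73.3 15.8 -85.6
0.027
[435. 330.] 297.3 -257.2 131.6 54.5 88.8
[268. 313.] 338.6 137.1 41.2 40.3 44.5
[390. 314.] 332.5 -157.3 69.8 18.4 37.8
[433. 267.] 444.6 -269.6 125.9 19.0 -5.9
[205. 267.] 456.7 290.9 150.3 31.6 -15.9
[301. 247.] 500.4 55.5 125.5 13.7 16.8
[335. 237.] 525.1 -31.1 122
[... 1159 characters left out ...]
-87.2
[303. 175.] 457.3 280.9 154.4 53.6 -16.0
0.027
[298. 381.] 448.8 -281.8 129.4 25.0 -5.8
[388. 384.] 611.3 -290.4 124.0 18.8 -31.2
[238. 332.] 335.6 -171.3 80.7 25.2 42.5
[345. 256.] 539.0 15.9 254.9 158.9 17.0
[391. 228.] 661.4 93.4 116.7 23.6 -72.9
[252. 217.] 338.4 131.7 74.5 42.1 -87.2
[303. 175.] 457.4 275.4 153.5 53.3 -16.0
0.041
[298. 381.] 449.2 -288.5 127.4 24.7 -5.8
[388. 384.] 609.2 -297.0 122.1 18.5 -31.2
[238. 332.] 337.7 -179.7 79.5 24.8 42.5
[345. 256.] 538.0 4.5 251.0 156.4 17.0
[391. 228.] 658.5 80.9 114.9 23.2 -72.9
[252. 217.] 340.4 118.6 73.4 41.5 -87.2
[303. 175.] 457.6 260.1 151.1 52.4 -16.0
(330, 275) [243 246 243]
(300, 330) [117 119 118]
(395, 238) [228 228 222]
```

View pics/c1.png

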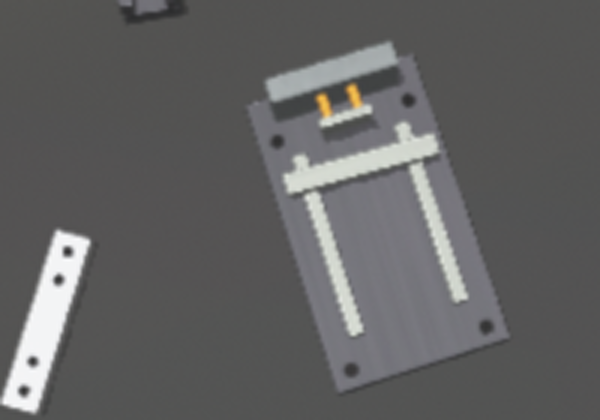

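The crop shows the fixture's long axis pointing up and left, at a world yaw of about 16.7°. The set riser crosses the rails at (360,163), the pad is at (345,117), and the bar lies at bottom left. Next I'll hover over the riser for a closer wrist view.

```bash
python3 -m handwheel '[34,28,-5,-0.055,1,34,28,-5,-0.055,1,34,28,-5,-0.055,1,34,28,-5,-0.055,1,34,28,-5,-0.055,1,34,28,-5,-0.055,1,34,28,-5,-0.055,1,34,28,-5,-0.055,1]' 30
python3 -m handwheel '[0,0,0,0,1,0,0,0,0,1]'
cat > w.py <<'E'
from cell import robot, eyes
from h import *
import sys
def shot(name,z,thr=140,sm=50,amin=300):
    c=eyes.calibration("wrist"); s=robot.observe()
    p,d=eyes.read_camera("wrist"); cv2.imwrite(f"pics/{name}.png",p); np.savez(name+".npz",p=p,d=d,**{k:c[k] for k in c})
    print(s["time"],np.round(s["tool_pos"],4)*1000,np.round(s["tool_rot"],3))
    g=p.max(2).astype(int)
    for r in rects(c,(g>thr)&(g-p.min(2)<sm),z,amin): print(*r)
if __name__=="__main__": shot(sys.argv[1],float(sys.argv[2]))
E
python3 w.py w1 0.014
```

```text
time: 0.9
tool_pos: [0.4481, -0.2695, 0.2003]
tool_rot: [-3.141, 0.001, -0.102]
contact_force: [0.3, -0.5, 0.2]
opening: 0.0921
grip_force: 0.0
time: 1.1
tool_pos: [0.4472, -0.2702, 0.2002]
tool_rot: [-3.141, 0.001, -0.097]
contact_force: [-0.8, -0.7, 1.2]
opening: 0.0922
grip_force: 0.0
1.1 [ 447.2 -270.2  200.2] [-3.141e+00  1.000e-03 -9.700e-02]
[225. 466.] 148.2 -119.6 496.6 46.6 84.4
[173. 384.] 267.3 -91.0 57.1 37.5 -5.9
[450. 308.] 335.1 -397.1 97.8 34.3 40.1
[185. 309.] 362.0 -123.9 98.0 34.3 -51.4
[628. 292.] 334.9 -567.9 85.0 44.9 9.6
[320. 213.] 446.8 -271.5 129.0 17.0 -6.0
[ 39. 177.] 478.3 -33.3 292.3 126.6 -20.8
[528.  20.] 596.7 -456.8 39.1 26.8 -28.7
[305.  46.] 594.0 -272.8 82.7 17.7 -31.2
```

View pics/w1.png

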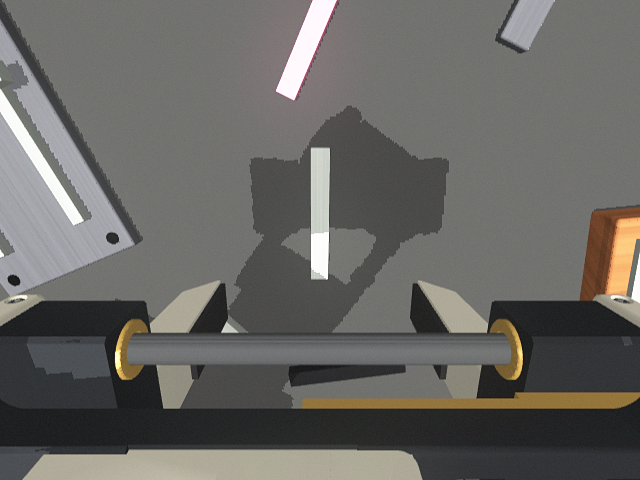

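The wrist view shows the riser at (320,213), which works out to (446.8, −271.5) mm at −6.0°, matching the top camera. I'll descend, grip and lift.

```bash
python3 -m handwheel '[0,-1,-45,-0.005,0.6,0,0,-45,0,0.6,0,0,-45,0,0.6,0,0,-35,0,0.6,0,0,-14,0,0.6,0,0,0,0,0.6,0,0,0,0,0.1,0,0,0,0,0.1]' 30
python3 -m handwheel '[0,0,0,0,0.1,0,0,0,0,0.1,0,0,0,0,0.1,0,0,0,0,0.1]'
```

```text
time: 1.95
tool_pos: [0.4464, -0.2731, 0.017]
tool_rot: [3.141, -0.0, -0.107]
contact_force: [-0.4, 0.5, -0.1]
opening: 0.0433
grip_force: 0.0
time: 2.35
tool_pos: [0.447, -0.272, 0.0169]
tool_rot: [3.141, -0.0, -0.105]
contact_force: [-1.1, 0.2, 1.7]
opening: 0.0176
grip_force: 30.0
```

```bash
python3 -m handwheel '[0,0,40,0,0.1,0,0,45,0,0.1,0,0,45,0,0.1,0,10,45,0,0.1,-11,47,5,0,0.1,-11,47,0,0,0.1,-11,47,0,0,0.1,-11,47,0,0,0.1]'
python3 -m handwheel '[-11,47,0,0.1,0.1,-11,47,0,0.1,0.1,0,0,0,0,0.1,0,0,0,0,0.1,0,0,0,0,0.1]'
python3 w.py w2 0.027
```

```text
time: 3.15
tool_pos: [0.4019, -0.0722, 0.1966]
tool_rot: [-3.141, 0.0, -0.106]
contact_force: [1.6, 0.4, -2.2]
opening: 0.0176
grip_force: 30.0
time: 3.65
tool_pos: [0.3813, 0.0195, 0.1967]
tool_rot: [3.141, -0.0, 0.094]
contact_force: [0.0, -1.5, -2.6]
opening: 0.0178
grip_force: 30.0
3.65 [381.3  19.5 196.7] [ 3.141 -0.     0.094]
[224. 466.] 80.1 106.1 470.7 44.1 -84.7
[318. 381.] 206.4 3.2 43.4 37.8 5.3
[107. 352.] 220.9 225.4 76.6 16.9 -84.7
[623. 304.] 327.3 -288.6 50.9 14.1 65.0
[ 20. 309.] 267.1 308.2 51.9 24.8 -58.4
[355. 303.] 300.6 -30.6 56.7 32.0 14.3
[282. 303.] 292.7 53.8 56.7 32.1 -3.5
[490. 282.] 335.7 -152.0 77.1 17.1 37.8
[194. 252.] 338.2 137.4 57.8 42.6 -41.9
[12. 95.] 455.6 279.6 149.0 26.4 -9.7
[340. 120.] 423.0 -8.9 300.6 148.0 14.5
```

View pics/w2.png

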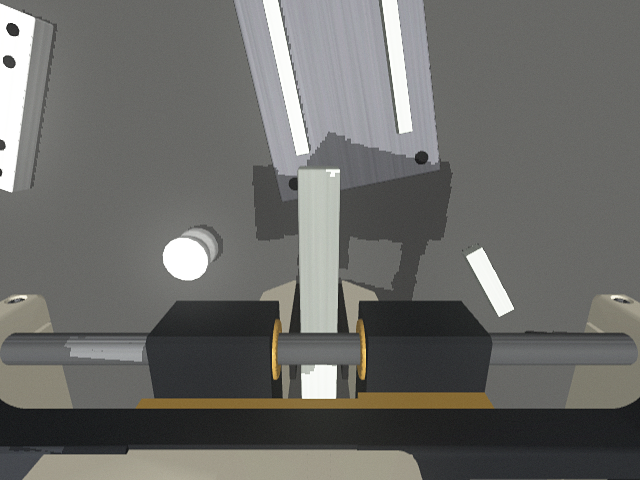

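The wrist view shows both rails, with near ends at about (302,153) and (405,132), and the held riser at (320,270). I'll fit the rails for the fixture pose, and cross-check with the set riser in the top view.

Run:
```python
from cell import eyes
from h import *
def rails(c,p,thr,boxes,tag):
    g=p.min(2); L=[]
    for (x0,y0,x1,y1) in boxes:
        m=np.zeros(g.shape,np.uint8); m[y0:y1,x0:x1]=(g[y0:y1,x0:x1]>thr)
        n,l,st,_=cv2.connectedComponentsWithStats(m); i=1+st[1:,4].argmax()
        v,u=np.nonzero(l==i); P=onplane(c,np.c_[u,v],.027)
        vx,vy,a,b=cv2.fitLine(P.astype(np.float32),cv2.DIST_L2,0,.01,.01).ravel()
        d=np.array([vx,vy]); d*=np.sign(d[0]); t=(P-[a,b])@d; nrm=(P-[a,b])@[-d[1],d[0]]
        print(tag,"rail yaw",np.degrees(np.arctan2(d[1],d[0])).round(2),"near end",(np.array([a,b])+d*(np.percentile(t,.5))).round(1),"w",np.ptp(nrm).round(1),"len",np.ptp(t).round(1)); L.append((np.array([a,b]),d,np.percentile(t,.3)))
    yaw=np.mean([np.arctan2(d[1],d[0]) for _,d,_ in L]); x=np.array([np.cos(yaw),np.sin(yaw)]); y=np.array([-x[1],x[0]])
    off=np.mean([a@y for a,_,_ in L]); sep=(L[0][0]-L[1][0])@y
    near=np.mean([(a+d*t)@x for a,d,t in L])
    o=x*(near+90)+y*off; print(tag,"yaw",np.degrees(yaw).round(2),"sep",sep.round(1),"origin",o.round(1)); return o,x,y
w=np.load("w2.npz"); c={k:w[k] for k in ("fx","fy","cx","cy","world_to_cam")}
rails(c,w["p"],215,[(250,0,318,165),(370,0,420,140)],"wrist")
p=np.load("top0.npz")["p"]; c=eyes.calibration("top")
o,x,y=rails(c,p,150,[(285,222,315,280),(325,214,350,270)],"top")
q=rects(c,(p.min(2)>150),.041); 
r=[k for k in q if 300<k[0][0]<320 and 200<k[0][1]<225]; print(r, (np.array(r[0][1:3])-o)@np.c_[x,y])
P=[k for k in rects(c,(p.max(2)>95)&(p.max(2).astype(int)-p.min(2)<40),.015,5000)]; print(P)
```

```text
wrist rail yaw 16.98 near end [440.9  39. ] w 11.5 len 118.6
wrist rail yaw 17.0 near end [467.  -46.8] w 11.4 len 100.0
wrist yaw 16.99 sep 89.7 origin [539.8  22.3]
top rail yaw 17.01 near end [441.2  37.4] w 13.3 len 124.7
top rail yaw 16.41 near end [466.9 -48.5] w 13.5 len 121.3
top yaw 16.71 sep 90.3 origin [540.1  20.3]
[(array([310., 213.]), 588.0, 33.4, 130.7, 32.8, -75.1)] [49.6739194  -1.24140506]
[(array([481., 448.]), 16.4, -358.2, 273.5, 180.7, -79.6), (array([596., 421.]), 62.1, -627.5, 317.6, 233.7, -74.6), (array([451., 365.]), 208.7, -298.5, 242.5, 223.1, -79.2), (array([314., 232.]), 548.2, 23.0, 277.4, 150.6, 17.0)]
```

```bash
python3 -m handwheel '[12,-1,-5,-0.137,0.1,12,-1,-5,-0.137,0.1,12,-1,-5,-0.137,0.1,12,-1,-10,-0.137,0.1,12,-1,-10,-0.137,0.1,12,-1,-10,-0.137,0.1,12,-1,-15,-0.137,0.1,12,-1,-20,-0.137,0.1]'
python3 -m handwheel '[12,-1,-20,-0.137,0.1,8,-1,-20,-0.137,0.1,0,0,0,0,0.1,0,0,0,0,0.1,0,0,0,0,0.1]'
python3 w.py w3 0.041 | head -1
```

```text
time: 4.5
tool_pos: [0.4784, 0.0102, 0.1164]
tool_rot: [-3.141, -0.001, -1.01]
contact_force: [0.1, 0.5, -2.8]
opening: 0.0174
grip_force: 30.0
time: 5.0
tool_pos: [0.4972, 0.0094, 0.0776]
tool_rot: [-3.141, -0.0, -1.274]
contact_force: [0.5, 0.6, -2.0]
opening: 0.0177
grip_force: 30.0
5.0 [497.2   9.4  77.6] [-3.141 -0.    -1.274]
```

View pics/w3.png

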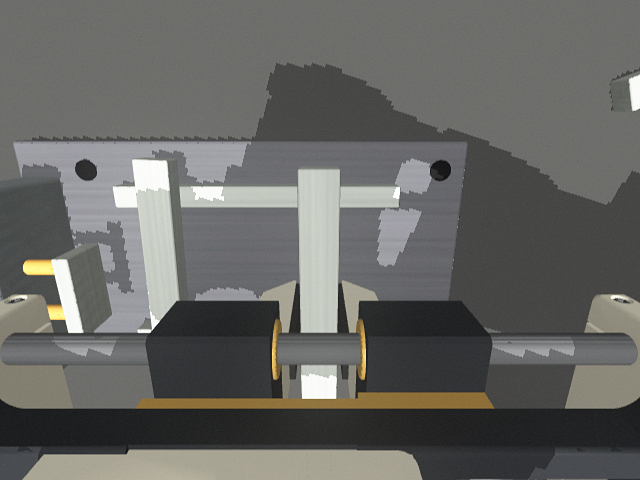

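Above the rails, the held riser (320,270) hangs parallel to the set riser (155,240). The far rail runs from (114,197) to (400,197) and the pad is at (85,290). I'll check the fixture pose from that rail, then lower.

```bash
python3 - <<'E'
from h import *
w=np.load("w3.npz"); c={k:w[k] for k in ("fx","fy","cx","cy","world_to_cam")}
a,b=onplane(c,[(113.5,197.5),(399.5,196.5)],.027); d=a-b; L=np.hypot(*d); d/=L; n=np.array([-d[1],d[0]])
print("rail len",L,"yaw",np.degrees(np.arctan2(d[1],d[0])),"origin",(a+b)/2+10*d+45*n)
E
python3 -m handwheel '[0,0,-20,0,0.1,0,0,-8,0,0.1,0,0,-4,0,0.1,0,0,-1,0,0.1,0,0,0,0,0.1,0,0,0,0,0.1]'
```

```text
rail len 159.23560550228962 yaw 17.16146649139295 origin [538.80597905  21.81089809]
time: 5.65
tool_pos: [0.4974, 0.01, 0.0443]
tool_rot: [-3.141, -0.0, -1.275]
contact_force: [-1.1, -0.1, -2.9]
opening: 0.0172
grip_force: 30.0
```

```bash
python3 -m handwheel '[0,0,-1,-0.002,0.1,0,0,0,0,0.1,0,0,0,0,0.1]'
python3 -m handwheel '[0,0,0,0,0.25,0,0,0,0,0.45,0,0,0,0,0.45,0,0,0,0,0.45,0,0,0,0,0.45]'
```

```text
time: 5.95
tool_pos: [0.4975, 0.01, 0.0438]
tool_rot: [-3.14, -0.001, -1.277]
contact_force: [-1.4, 0.0, 7.2]
opening: 0.0177
grip_force: 30.0
time: 6.45
tool_pos: [0.497, 0.01, 0.0427]
tool_rot: [3.141, 0.0, -1.277]
contact_force: [-0.1, -0.5, -0.5]
opening: 0.0407
grip_force: 0.0
```

```bash
python3 -m handwheel '[0,0,40,0,0.45,0,0,45,0,0.6,0,10,45,0.1,0.7,-4,45,15,0.12,0.7,-5,45,0,0.14,0.7,-8,45,0,0.14,0.7,-8,45,0,0.14,0.7,-8,45,0,0.14,0.7]'
python3 -m handwheel '[-6,45,5,0.14,0.7,0,2,0,0.08,0.7,0,0,0,0,0.7,0,0,0,0,0.7]'
python3 w.py w4 0.022 | head -12
python3 - <<'E'
from cell import eyes
from h import *
p,d=eyes.read_camera("top"); c=eyes.calibration("top"); cv2.imwrite("pics/top1.png",p); np.savez("top1.npz",p=p)
for r in rects(c,(p.min(2)>150),.041): print(*r)
a=np.hstack([cv2.resize(p[160:300,190:380],None,fx=2,fy=2),cv2.resize(cv2.imread("pics/w4.png"),(373,280))]); cv2.imwrite("pics/c2.png",a)
E
```

```text
time: 7.25
tool_pos: [0.4634, 0.2467, 0.1878]
tool_rot: [-3.142, -0.0, -0.492]
contact_force: [0.3, -0.7, -0.7]
opening: 0.0641
grip_force: 0.0
time: 7.65
tool_pos: [0.4578, 0.2916, 0.1925]
tool_rot: [3.141, 0.0, -0.28]
contact_force: [0.1, -0.6, 0.5]
opening: 0.0644
grip_force: 0.0
7.65 [457.8 291.6 192.5] [ 3.141  0.    -0.28 ]
[225. 466.] 207.9 482.2 472.1 44.3 73.9
[423. 381.] 257.4 235.2 42.3 25.2 -16.3
[215. 384.] 312.2 446.7 54.3 25.2 -16.1
[ 26. 385.] 369.2 641.7 60.5 59.0 63.3
[ 21. 318.] 445.5 609.1 72.4 46.9 -87.2
[617. 350.] 237.6 38.8 144.1 57.4 -0.9
[416. 307.] 347.9 219.3 74.6 34.2 9.7
[221. 307.] 403.0 410.2 74.5 34.4 -41.9
[501. 286.] 346.1 132.3 56.7 33.9 73.9
[316. 216.] 457.3 294.1 149.3 29.8 -16.0
[28. 87.] 632.7 488.9 45.9 6.1 57.3
[100. 473.] -0.2 512.5 98.0 44.0 88.8
[314. 427.] 78.2 31.7 150.7 39.2 -65.8
[183. 436.] 63.2 328.3 281.9 73.2 -65.4
[583. 410.] 102.6 -602.6 292.9 204.8 -78.6
[268. 313.] 337.4 135.8 35.9 35.5 88.8
[391. 315.] 328.4 -158.4 77.3 16.6 37.9
[121. 300.] 375.6 485.3 49.0 20.7 28.9
[573. 299.] 357.5 -597.0 86.6 10.6 -0.1
[561. 299.] 358.1 -567.0 86.6 10.6 0.0
[623. 298.] 357.5 -716.9 86.6 10.5 -0.3
[610. 298.] 358.1 -686.9 86.7 10.6 -0.1
[598. 298.] 358.7 -657.0 86.7 10.6 -0.1
[586. 298.] 359.3 -627.1 86.6 10.5 -0.1
[191. 268.] 450.4 321.0 48.1 21.3 26.3
[103. 225.] 563.2 542.9 49.4 19.2 28.6
[321. 241.] 517.6 8.5 127.7 118.9 -84.3
[310. 213.] 587.9 32.5 129.0 32.1 -75.2
[135. 211.] 597.5 464.6 127.7 47.5 -66.3
[166. 196.] 633.1 389.4 49.8 18.7 27.2
[434. 202.] 605.3 -280.3 124.7 13.9 -31.2
[300. 184.] 661.3 54.8 105.9 17.4 -73.1
[408. 161.] 715.4 -221.3 70.3 14.0 -86.1
[467. 151.] 748.5 -360.7 71.0 59.0 -85.6
[383. 104.] 872.7 -163.9 401.5 34.8 89.9
[162. 106.] 878.0 408.4 222.8 99.8 90.0
```

View pics/c2.png

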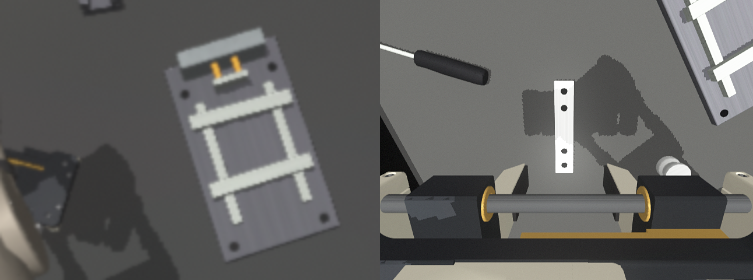

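The top crop shows the riser lying across both rails, parallel to the set one. In the wrist view the bar is centred at about (564,127) of the crop, which gives (457.3, 294.1) mm at −16.0°.

```bash
python3 -m handwheel '[0,2,-45,0,0.7,-0.5,0,-45,0,0.7,0,0,-45,0,0.7,0,0,-30,0,0.7,0,0,-11,0,0.7,0,0,0,0,0.7,0,0,0,0,0.2,0,0,0,0,0.2]' 45
python3 -m handwheel '[0,0,0,0,0.2,0,0,0,0,0.2,0,0,0,0,0.2,0,0,0,0,0.2]'
```

```text
time: 8.55
tool_pos: [0.4585, 0.294, 0.0178]
tool_rot: [-3.14, -0.002, -0.278]
contact_force: [0.6, -0.4, 0.5]
opening: 0.053
grip_force: 0.0
time: 8.95
tool_pos: [0.4577, 0.2941, 0.0171]
tool_rot: [-3.141, -0.0, -0.277]
contact_force: [-0.4, -0.1, 2.7]
opening: 0.0296
grip_force: 45.0
```

```bash
python3 -m handwheel '[0,0,40,0,0.2,0,0,45,0,0.2,10,-43,45,0.094,0.2,10,-47,0,0.096,0.2,10,-47,0,0.096,0.2,11,-47,0,0.096,0.2,11,-47,0,0.096,0.2,11,-47,0,0.096,0.2]'
python3 -m handwheel '[0,0,-30,0,0.2,0,0,-27,0,0.2,0,0,0,0,0.2,0,0,0,0,0.2,0,0,0,0,0.2]'
python3 w.py w5 0.073 | head -1
```

```text
time: 9.75
tool_pos: [0.5181, 0.0231, 0.1371]
tool_rot: [-3.141, 0.001, 0.301]
contact_force: [1.5, -0.4, -3.1]
opening: 0.0295
grip_force: 45.0
time: 10.25
tool_pos: [0.5193, 0.0252, 0.0817]
tool_rot: [3.141, -0.002, 0.298]
contact_force: [-0.1, -0.7, -2.4]
opening: 0.0296
grip_force: 45.0
10.25 [519.3  25.2  81.7] [ 3.141e+00 -2.000e-03  2.980e-01]
```

View pics/w5.png

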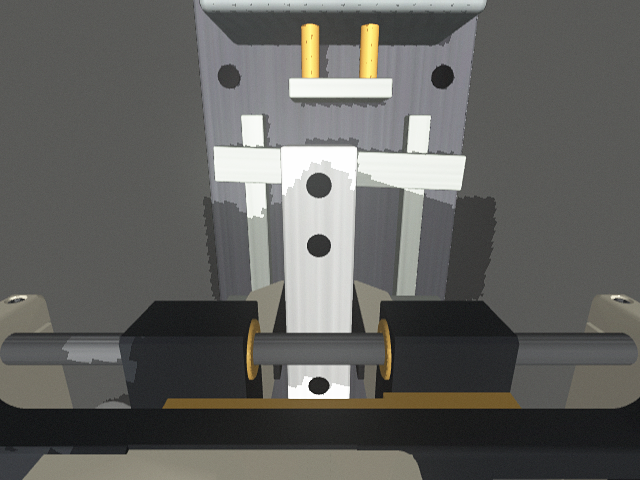

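The wrist view shows the pad at u 289–392 (v about 88) and the bar's front edge at u 281–356 (v 147). The bar needs a shift toward the pad's centre, so I'll compute it.

```bash
cat > pad.py <<'E'
from h import *
import sys
def go(f,pad,bar,zb,o=np.array([539.3,22.0]),yaw=np.radians(17.0)):
    w=np.load(f); c={k:w[k] for k in ("fx","fy","cx","cy","world_to_cam")}
    A=np.array([[np.cos(yaw),-np.sin(yaw)],[np.sin(yaw),np.cos(yaw)]])
    print("cam in fixture",((-np.array(c["world_to_cam"])[:3,:3].T@np.array(c["world_to_cam"])[:3,3])).round(3))
    for n,pts,z in (("pad",pad,.065),("bar",bar,zb)):
        P=onplane(c,pts,z); print(n,((P-o)@A).round(1).tolist())
E
python3 - <<'E'
from pad import *
go("w5.npz",[(289.5,79),(391,79),(289.5,97),(391.5,97)],[(281,147),(356.5,147),(285.5,290),(352.5,300)],.0867)
w=np.load("w5.npz"); c={k:w[k] for k in ("fx","fy","cx","cy","world_to_cam")}
# rail far ends (x=70, y=+-45) and set riser ends, stop ends
yaw=np.radians(17);A=np.array([[np.cos(yaw),-np.sin(yaw)],[np.sin(yaw),np.cos(yaw)]])
for z,p in ((.027,[(241.5,115),(263,115),(408,115),(431,115)]),(.015,[(229,76),(442,76)]),(.041,[(214,148),(465,156),(214,180),(463,190)])): print(z,((onplane(c,p,z)-[539.3,22])@A).round(1).tolist())
print(c["world_to_cam"].round(3).tolist())
E
```

```text
cam in fixture [0.595 0.049 0.225]
pad [[82.0, 21.2], [81.9, -21.2], [75.0, 21.4], [74.9, -21.8]]
bar [[55.4, 23.4], [55.4, -5.4], [-4.3, 23.4], [-9.1, -5.7]]
0.027 [[69.4, 50.0], [69.4, 38.6], [69.3, -38.5], [69.3, -50.7]]
0.015 [[90.0, 58.0], [89.9, -58.4]]
0.041 [[53.0, 62.1], [49.0, -65.7], [36.9, 63.5], [31.6, -66.8]]
[[0.292, -0.956, 0.0, -0.127], [-0.914, -0.279, 0.296, 0.491], [-0.283, -0.087, -0.955, 0.388], [0.0, 0.0, 0.0, 1.0]]
```

```bash
python3 -m handwheel '[12.3,-5.8,0,0,0.2,0,0,0,0,0.2,0,0,-14,0,0.2,0,0,-6,0,0.2,0,0,-3,0,0.2,0,0,0,0,0.2,0,0,0,0,0.2]'
python3 w.py w6 0.073 | head -1
```

```text
time: 11.0
tool_pos: [0.5306, 0.0193, 0.0581]
tool_rot: [3.142, -0.0, 0.297]
contact_force: [-2.3, 2.1, 1.8]
opening: 0.0292
grip_force: 45.0
11.0 [530.6  19.3  58.1] [ 3.142 -0.     0.297]
```

View pics/w6.png

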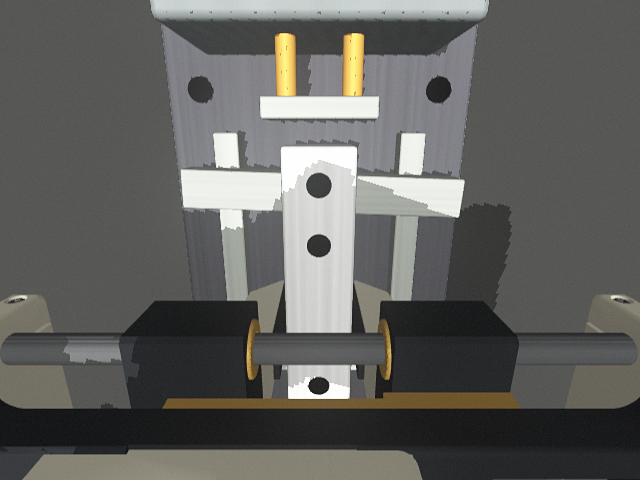

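The wrist view shows the bar's front end (u 281–356, centre 319) lined up with the pad (u 261–378, centre 319.5). The bar rests on the risers with a light load. Now I'll creep forward.

```bash
python3 -m handwheel '[2.9,0.9,0,0,0.2,2.9,0.9,0,0,0.2,2.9,0.9,0,0,0.2,0,0,0,0,0.2,0,0,0,0,0.2]'
python3 -m handwheel '[1.9,0.6,0,0,0.2,1.9,0.6,0,0,0.2,0,0,0,0,0.2,0,0,0,0,0.2]'
```

```text
time: 11.55
tool_pos: [0.5398, 0.0217, 0.0581]
tool_rot: [3.141, -0.001, 0.297]
contact_force: [-2.4, -0.2, 5.1]
opening: 0.0299
grip_force: 45.0
time: 11.95
tool_pos: [0.5421, 0.0225, 0.0581]
tool_rot: [3.141, 0.002, 0.297]
contact_force: [-7.4, -3.2, 8.6]
opening: 0.0294
grip_force: 45.0
```

```bash
python3 -m handwheel '[0,0,0.5,0,0.2,0.95,0.3,0,0,0.2,0.95,0.3,0,0,0.2,0,0,0,0,0.2,0,0,0,0,0.2]'
python3 w.py w7 0.073 | head -1; python3 -c "
from cell import robot;import time
print(robot.observe()['contact_force'],robot.observe()['tool_pos'])"
```

```text
time: 12.45
tool_pos: [0.5433, 0.0229, 0.0581]
tool_rot: [-3.141, 0.004, 0.297]
contact_force: [-8.6, -4.9, 7.8]
opening: 0.0297
grip_force: 45.0
12.45 [543.3  22.9  58.1] [-3.141  0.004  0.297]
[-8.55379045 -4.35048859  7.39742879] [0.543256   0.02292652 0.05804194]
```

View pics/w7.png

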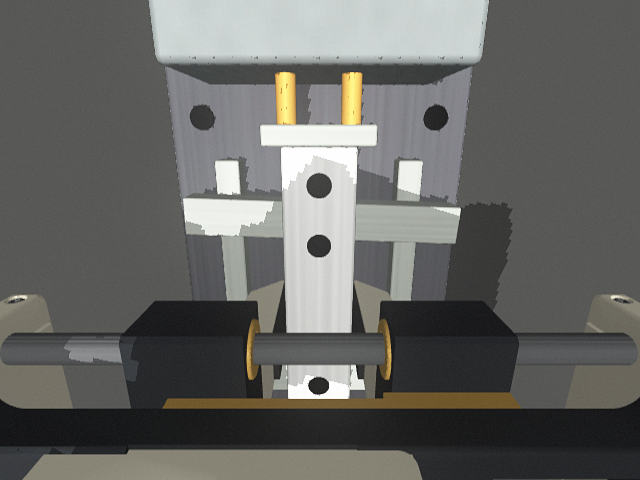

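The bar's end now touches the pad (contact line at v about 146). I'll measure the pad's travel relative to the rail ends, which are fixed at x = 70.

```bash
cat > pm.py <<'E'
from h import *
import sys
def edges(f,cols,v0,v1):
    g=np.load(f)["p"].min(2).astype(float)[:,cols[0]:cols[1]].mean(1)
    d=np.diff(g)[v0:v1]; return v0+1+np.argmax(d), v0+1+np.argmin(d), g[v0:v1].round(0).astype(int).tolist()
for f,pv,rv in (("w6.npz",(88,125),(122,145)),("w7.npz",(115,155),(150,172))):
    w=np.load(f); c={k:w[k] for k in ("fx","fy","cx","cy","world_to_cam")}
    y=np.radians(17);A=np.array([[np.cos(y),-np.sin(y)],[np.sin(y),np.cos(y)]])
    X=lambda u,v,z:((onplane(c,[(u,v)],z)-[539.3,22])@A).round(1).tolist()[0]
    a,b,_=edges(f,(264,278),*pv); e,_,_=edges(f,(218,235),*rv)
    print(f,"pad back",X(270,a,.065),"pad front",X(270,b,.065),"rail end",X(227,e,.027),"holes",[X(u,v,.015) for u,v in (((201,89.5),(438.5,89.5)) if f=="w6.npz" else ((202,118),(435.5,118)))],(a,b,e))
E
python3 pm.py
```

```text
w6.npz pad back [82.1, 17.6] pad front [74.9, 17.9] rail end [69.5, 43.6] holes [[89.8, 57.7], [89.7, -58.7]] (np.int64(97), np.int64(118), np.int64(133))
w7.npz pad back [85.7, 17.7] pad front [78.2, 18.0] rail end [69.5, 44.3] holes [[89.5, 58.2], [89.4, -58.6]] (np.int64(125), np.int64(146), np.int64(161))
```

The pad is about 3.4 mm in. About 2.5 mm more is needed, and the arm gives a little under load.

```bash
python3 -m handwheel '[0.95,0.3,0,0,0.2,0.95,0.3,0,0,0.2,0.95,0.3,0,0,0.2,0.3,0.1,0,0,0.2,0,0,0,0,0.2,0,0,0,0,0.2,0,0,0,0,0.2]'
python3 w.py w8 0.073 | head -1; sed -i 's/(("w6.*:$/(("w7.npz",(115,155),(150,172)),("w8.npz",(115,155),(150,180))):/' pm.py; python3 pm.py
python3 - <<'E'
from cell import robot, eyes
import cv2,numpy as np
s=robot.observe();print(s["contact_force"],s["torque"],s["time"])
p,_=eyes.read_camera("side"); w=cv2.imread("pics/w8.png")
cv2.imwrite("pics/c3.png",np.hstack([cv2.resize(p[190:310,260:420],None,fx=2.5,fy=2.5),cv2.resize(w,(400,300))]))
E
```

```text
time: 13.2
tool_pos: [0.5452, 0.0236, 0.058]
tool_rot: [-3.141, 0.007, 0.297]
contact_force: [-13.8, -6.6, 10.7]
opening: 0.0296
grip_force: 45.0
13.2 [545.2  23.6  58. ] [-3.141  0.007  0.297]
w7.npz pad back [85.7, 17.7] pad front [78.2, 18.0] rail end [69.5, 44.3] holes [[89.5, 58.2], [89.4, -58.6]] (np.int64(125), np.int64(146), np.int64(161))
w8.npz pad back [87.7, 17.7] pad front [80.3, 18.0] rail end [69.5, 44.4] holes [[91.4, 58.2], [91.3, -58.5]] (np.int64(125), np.int64(146), np.int64(165))
[-11.93291769  -6.86730994  11.30024965] [-1.00815087  1.99682014 -0.05449727] 13.25
```

View pics/c3.png

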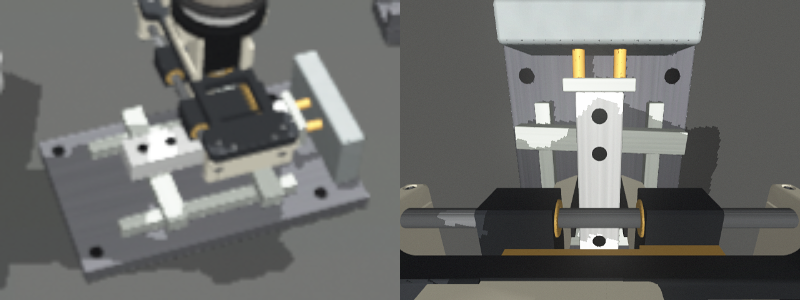

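The side crop shows the bar lying across both risers, with its end on the pad. The wrist half shows it square and centred on the pad. I'll check flatness with the depth image by comparing bar-top tilt with base-plate tilt.

```bash
cat > flat.py <<'E'
from h import *
import sys
y=np.radians(17);A=np.array([[np.cos(y),-np.sin(y)],[np.sin(y),np.cos(y)]])
for f in sys.argv[1:]:
    w=np.load(f+".npz"); T=w["world_to_cam"]; d=w["d"]; v,u=np.mgrid[:480,:640]
    C=np.stack([(u-w["cx"])/w["fx"]*d,(v-w["cy"])/w["fy"]*d,d],-1)
    W=((C-T[:3,3])@T[:3,:3])*1000; F=np.concatenate([(W[...,:2]-[539.3,22])@A,W[...,2:]],-1)
    def fit(name,m):
        P=F[m&(d>0)]; P=P[abs(P[:,2]-np.median(P[:,2]))<4]
        k,*_=np.linalg.lstsq(np.c_[P[:,:2],np.ones(len(P))],P[:,2],rcond=None)
        r=P[:,2]-np.c_[P[:,:2],np.ones(len(P))]@k
        print(f,name,len(P),"dz/dx mrad",(k[0]*1000).round(1),"dz/dy",(k[1]*1000).round(1),"z mean",P[:,2].mean().round(2),"std",r.std().round(2))
    box=lambda u0,u1,v0,v1:(u>=u0)&(u<u1)&(v>=v0)&(v<v1)
    fit("bar",box(292,346,155,270)); 
    x,yy,z=F[...,0],F[...,1],F[...,2]
    fit("plate",(abs(z-15)<5)&(x>-30)&(x<100)&(abs(yy)<70)&(v<290))
    fit("set top",(abs(z-41)<4)&(x>32)&(x<57)&(abs(yy)<60)&(abs(yy)>20)&(v<290))
E
python3 flat.py w6 w7 w8
```

```text
w6 bar 6186 dz/dx mrad 0.4 dz/dy -0.0 z mean 62.54 std 0.63
w6 plate 30175 dz/dx mrad -0.1 dz/dy 0.5 z mean 14.54 std 0.71
w6 set top 6787 dz/dx mrad -12.7 dz/dy 1.0 z mean 40.43 std 0.68
w7 bar 6181 dz/dx mrad -0.3 dz/dy -0.6 z mean 62.51 std 0.63
w7 plate 24102 dz/dx mrad -0.1 dz/dy 0.6 z mean 14.55 std 0.71
w7 set top 6393 dz/dx mrad -21.2 dz/dy 1.3 z mean 40.39 std 0.71
w8 bar 6185 dz/dx mrad -0.8 dz/dy 1.9 z mean 62.51 std 0.63
w8 plate 23398 dz/dx mrad 0.1 dz/dy 0.7 z mean 14.56 std 0.71
w8 set top 6349 dz/dx mrad -23.7 dz/dy 1.4 z mean 40.4 std 0.7
```

The bar is flat to within about 1 mrad, and its top sits 48 mm above the plate, as it should. One last small nudge, then I'll confirm that the pad is steady and the set riser hasn't moved.

```bash
python3 -m handwheel '[0.6,0.2,0,0,0.2,0,0,0,0,0.2,0,0,0,0,0.2,0,0,0,0,0.2,0,0,0,0,0.2,0,0,0,0,0.2,0,0,0,0,0.2,0,0,0,0,0.2]'
python3 w.py w9 0.073 | head -1; python3 flat.py w9; sed -i 's/(("w7.*:$/(("w6.npz",(88,125),(122,145)),("w8.npz",(115,155),(150,180)),("w9.npz",(115,155),(150,180))):/' pm.py; python3 pm.py
python3 - <<'E'
from h import *
y=np.radians(17);A=np.array([[np.cos(y),-np.sin(y)],[np.sin(y),np.cos(y)]])
for f in ("w5","w6","w9"):
    w=np.load(f+".npz"); T=w["world_to_cam"]; d=w["d"]; v,u=np.mgrid[:480,:640]
    C=np.stack([(u-w["cx"])/w["fx"]*d,(v-w["cy"])/w["fy"]*d,d],-1)
    W=((C-T[:3,3])@T[:3,:3])*1000; F=np.concatenate([(W[...,:2]-[539.3,22])@A,W[...,2:]],-1)
    x,yy,z=F[...,0],F[...,1],F[...,2]; o=[]
    for s in (1,-1):
        m=(d>0)&(abs(z-41)<4)&(x>28)&(x<60)&(s*yy>30)&(s*yy<58)&(v<290); o+=np.percentile(x[m],[2,50,98]).round(1).tolist()
    m=(d>0)&(abs(z-41)<4)&(x>28)&(x<60)&(v<290);o+=np.percentile(yy[m],[1,99]).round(1).tolist()
    print(f,o)
E
```

```text
time: 14.1
tool_pos: [0.5456, 0.0237, 0.058]
tool_rot: [-3.141, 0.007, 0.297]
contact_force: [-14.0, -7.1, 11.6]
opening: 0.0299
grip_force: 45.0
14.1 [545.6  23.7  58. ] [-3.141  0.007  0.297]
w9 bar 6184 dz/dx mrad -0.6 dz/dy 1.4 z mean 62.5 std 0.62
w9 plate 23190 dz/dx mrad 0.3 dz/dy 0.6 z mean 14.56 std 0.71
w9 set top 6332 dz/dx mrad -22.4 dz/dy 1.5 z mean 40.38 std 0.7
w6.npz pad back [82.1, 17.6] pad front [74.9, 17.9] rail end [69.5, 43.6] holes [[89.8, 57.7], [89.7, -58.7]] (np.int64(97), np.int64(118), np.int64(133))
w8.npz pad back [87.7, 17.7] pad front [80.3, 18.0] rail end [69.5, 44.4] holes [[91.4, 58.2], [91.3, -58.5]] (np.int64(125), np.int64(146), np.int64(165))
w9.npz pad back [88.2, 17.7] pad front [80.7, 18.0] rail end [69.5, 44.5] holes [[91.9, 58.2], [91.8, -58.5]] (np.int64(125), np.int64(146), np.int64(166))
w5 [35.7, 44.5, 53.0, 32.4, 41.3, 49.5, -65.2, 62.2]
w6 [35.7, 44.8, 53.2, 32.5, 41.5, 49.9, -65.1, 62.0]
w9 [35.9, 45.0, 53.4, 32.6, 41.8, 50.1, -65.0, 62.0]
```

The pad is about 5.9 mm in and steady, the bar is flat and square, and the set riser hasn't moved measurably. Handing in.

```bash
python3 -c "
from cell import robot; print(robot.hand_in())"
```

```text
the job is handed in; nothing more can be done
None
```

Job handed in at about 14 s of the 59 s: the loose riser lies across both rails parallel to the one already there (which shifted by no more than about 0.5 mm, within measuring error), and the bar is held flat on both, square to the middle of the pad, pressing it in about 5.9 mm (half way is 6 mm).

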